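# Pack the model kit back into its box

### The job

Pack the kit box: close up the wood bundle and the green tin that lie adrift in it to make room, then put the solvent can and the paint jar in with them, so that all four things rest upright and flat on the bottom of the box. Work gently: keep the can and the jar upright and do not drop or slam them into the box, do not shove the box out of its place, and leave the other things on the bench alone.

Things in the scene. Friction and masses are not known exactly. Their poses are not given: they have to be found in the camera images.
- kit_box: open light-blue cardboard box, loose (0.7 kg; pushed sideways with some 5 to 9 N it slides). Outside 110 (x) x 196 (y) x 54 mm high, walls 4, floor 8 mm: inside 102 x 188, 46 deep. Origin: centre of its underside, z up, x across, y along. The bundle lies in its +x half, the tin in its -x half. Pushed up close, all fits with 2 mm spare across (bundle + can) and 2 mm along (tin + can + jar)
- bundle_mid (a point): centre of the banded bundle of wooden strips, one rigid piece 36 (x) x 178 (y) x 34 mm high, 0.12 kg, axes nearly the box's. It lies in the box along the box's y, 5 to 8 mm adrift of the +x wall; so adrift, it leaves too narrow a floor beside it for the can
- tin_mid (a point): centre of the green-lidded steel parts tin, 54 (x) x 70 (y) x 40 mm high, 0.25 to 0.49 kg, axes nearly the box's. Adrift in the box beside the bundle, anywhere along it but 12 mm or more from both end (y) walls; slides on the box's floor at some 1 to 3.5 N
- can_mid (a point): centre of the body of the rectangular solvent can (yellow, red band), 64 (x) x 56 (y) x 84 mm high, 42 mm above its foot, z up; a black cap 26 mm across adds 14 mm on top. 0.25 to 0.49 kg. Stands on the bench to the right of the box. Square-edged foot
- jar_mid (a point): centre of the round glass paint jar (dark red, white lid), 41 mm above its foot, z up: body 60 mm across up to 54 mm, lid 56 mm across from 60 to 82 mm (the top). 0.2 to 0.39 kg. Stands on the bench to the right of the box. Nearly square-edged foot
- rule: steel rule lying flat, 26 x 300 x 4 mm; origin at the centre of its underside. Bystander
- caliper: black digital caliper lying flat, about 60 x 230 x 14 mm; origin under the middle of its beam. Bystander
- wall_door: flat laser-cut wooden wall piece with a door notch, about 70 x 75 x 5 mm; origin on its underside. Bystander
- wall_window: flat laser-cut wooden wall piece with a window, 70 x 80 x 5 mm; origin at the centre of its underside. Bystander
- sanding_block: cork sanding block lying flat, 117 x 64 x 24 mm; origin at the centre of its underside. Bystander
- tape_roll: roll of cream masking tape lying flat, 104 mm across, 24 mm high; origin at the centre of its underside. Bystander
- glue: white glue bottle standing, orange cap, 52 mm across, 140 mm high; origin at the centre of its underside. Bystander
- depot: half-built wooden model building, about 85 x 106 x 100 mm; origin at the centre of its underside. Bystander
There are look-alikes about, which are no part of the job. Leave any blue or purple look-alike of the part that bears can_mid alone.

How it is judged:
By the outcome, as a careful person would: the job done as asked, in the order asked, and still so for the second after the job is handed in, with the robot touching nothing.
It also fails if it takes over 72 s, if anything falls off the work surface, if the arm or the gripper's body presses on something with over 40 N, if the wrist force passes 120 N, or if a joint passes its speed limit or range.

### The arm

A 6-joint arm with a two-finger parallel gripper is mounted at the origin on the work surface. World frame = base frame: x ahead of the robot, y to its left, z up, the work surface at z = 0. Lengths are in m, angles in degrees, forces in N, time in s.
With the tool pointing down it reaches from about 0.35 to 0.975 m from the base axis. Payload 4.9 kg.
Tool frame: the origin (TCP) lies at the very end of the fingers, on their centre line; the grasp point (between the pads) lies 19 mm behind it; z points along the fingers, y is the line along which they close (so a half turn about z gives the same grasp; the last joint's range is limited). The gripper opens to 85 mm and grips with 20 to 120 N. Pads are 22 mm wide; open, the fingers measure 114 mm over their backs; the gripper's body (76 mm by 85 mm) begins 54 mm behind the grasp point. The pads swing forward as they close: fully open they stand 13 mm farther back than shut.
Start: joints at [-74.255, 3.019, 92.412, -0, 84.569, -6.818], TCP at [0.24, -0.577, 0.231] pointing down, gripper open.
Joint ranges: [-172.51, 172.51], [-57.92, 126.97], [3.15, 148.05], [-58.71, 238.71], [5.1, 150.11], [-179.66, 179.66]. Speed limits (degrees/s): [147.25, 147.25, 180, 180, 180, 180].

### API

Orientations are given as a 3x3 rotation matrix whose columns are the frame's x, y, z axes.
In Python, from rig import env gives the robot as it stands. The module is installed in compiled form; this text tells all that it offers.
- The arm moves only by the shell command python3 -m jog 'ROWS' [FORCE]. ROWS is text: rows parted by semicolons, each of 7 numbers parted by spaces: the shift along the tool's x, y, z in cm, then the turn, a rotation vector about the tool's x, y, z in degrees, then the finger opening in cm, from 0 to 8.54. A call has 1 to 20 rows; each row is the pose to reach, as a shift and turn from the pose commanded when the call began, along the tool's axes at that moment; what a row does not reach only later rows make up. A row lasts 1/10 s, in which the tool goes at most 50 mm and 8.59 degrees, less where a joint would pass 70% of its speed; a pose out of reach is approached as far as the arm can. A call with a gripper value outside its range is refused whole. The fingers move at their own pace and stop on an object; FORCE is the grip in N (left out, the last holds). Time passes only in rows, so rows that repeat a pose let the fingers close. It gives the time, the measured TCP pose, the force, the opening and the grip force at its end, in the units of the state.
- env.read_state(): the state, without advancing time (a new reading comes with each control period).
- env.camera(name): name is "side" or "top"; returns the picture (400x640x3 uint8, red, green, blue); there is no depth.
- env.camera_info(name): a dict with "intrinsics" (3x3 intrinsics, pixels), "k1" (the pictures are not rectified: a ray, as slopes to the right and down, at radius r is drawn at 1 + k1 r^2 times it, then the intrinsics apply), "pose" (4x4, takes a point from camera to world coordinates). Camera axes: x right, y down, z forward; pixel columns grow to the right and rows downward; lengths in m; the calibration is good to about 2 mm. A picture is of the moment at which its call begins. camera_info takes no time and is no camera call.
- env.close_job(): hands the job in; it is judged then, once.
The state is a dict: "time_s": time; "q": joint angles; "joint_vel": joint speeds; "tau": joint torques, N m; "eef_pos": TCP position; "ee_rot": TCP orientation; "ft_force": force on the tool from outside, world axes, zero at the start; "ft_torque": the same for the moment, N m; "opening": finger opening in m; "finger_force": force on a finger pad.
Only numpy, scipy, OpenCV 4.12 (cv2) and the standard library are available. Lean on these libraries where they do the work, as an engineer would, in place of code of your own. Each camera call takes 0.05 s, during which the arm holds its last target. There are 200 camera calls.

## Working session

There is one attempt and no reset: what is moved stays moved. The work goes in short steps, Python scripts to look and compute and a shell command to move; the robot and the scene stay as the last step left them, time stands still between calls to the robot, and variables do not carry over. Pictures are saved under pics/ and viewed, at most 10 in all, crops included, and the job is handed in when it is done.

```bash
mkdir -p pics
cat > h.py <<'E'
import numpy as np, cv2
from rig import env
def cam(n):
    i=env.camera_info(n); return np.array(i["intrinsics"]),i["k1"],np.array(i["pose"])
def ray(n,u,v):
    K,k1,T=cam(n); d=np.linalg.solve(K,[u,v,1.])[:2]; s=d.copy()
    for _ in range(30): s=d/(1+k1*(s@s))
    r=T[:3,:3]@np.array([s[0],s[1],1.]); return T[:3,3],r/np.linalg.norm(r)
def atz(n,u,v,z):
    o,d=ray(n,u,v); return o+d*(z-o[2])/d[2]
def tri(a,b):
    o1,d1=ray(*a);o2,d2=ray(*b)
    t=np.linalg.lstsq(np.c_[d1,-d2],o2-o1,rcond=None)[0]
    p,q=o1+d1*t[0],o2+d2*t[1]; return (p+q)/2,np.linalg.norm(p-q)
def proj(n,P):
    K,k1,T=cam(n); p=T[:3,:3].T@(np.array(P)-T[:3,3]); s=p[:2]/p[2]; s=s*(1+k1*(s@s)); return (K@[*s,1])[:2]
def snap(n,f): im=env.camera(n); cv2.imwrite('pics/'+f+'.png',im[:,:,::-1]); return im
E
python3 - <<'E'
from h import *
for n in("top","side"):
    snap(n,n+"0"); print(cam(n))
s=env.read_state(); print(s["eef_pos"],s["ee_rot"],s["opening"],s["time_s"],s["ft_force"])
E
```

```text
(array([[503.78706505,   0.        , 316.20707787],
       [  0.        , 503.78706505, 199.67549089],
       [  0.        ,   0.        ,   1.        ]]), -0.01319968982019685, array([[ 2.72053291e-02, -9.81006881e-01,  1.92055643e-01,
         2.38323249e-01],
       [-9.99622372e-01, -2.74422747e-02,  1.42664511e-03,
         8.72206678e-03],
       [ 3.87089505e-03, -1.92021930e-01, -9.81383001e-01,
         1.46943756e+00],
       [ 0.00000000e+00,  0.00000000e+00,  0.00000000e+00,
         1.00000000e+00]]))
(array([[481.65427147,   0.        , 313.60872907],
       [  0.        , 481.65427147, 200.20578996],
       [  0.        ,   0.        ,   1.        ]]), -0.01776249613156817, array([[-0.98731211, -0.10213056,  0.12159004,  0.33472453],
       [-0.15820011,  0.56661421, -0.80865386,  1.20692487],
       [ 0.01369363, -0.81762931, -0.57558214,  0.9494464 ],
       [ 0.        ,  0.        ,  0.        ,  1.        ]]))
[ 0.23965687 -0.57662273  0.23017683] [[ 9.23460330e-01  3.83693548e-01 -5.29529047e-04]
 [ 3.83693865e-01 -9.23458633e-01  1.78088461e-03]
 [ 1.94315764e-04 -1.84775333e-03 -9.99998274e-01]] 0.08570624250896919 0.1 [ 0.83394107  0.87116042 -0.07502488]
```

View pics/top0.png

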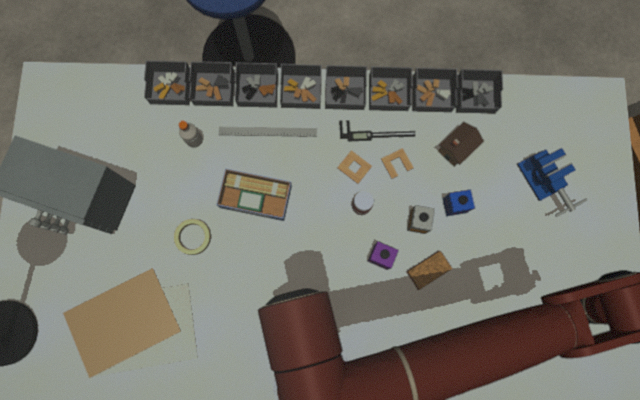

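View pics/side0.png

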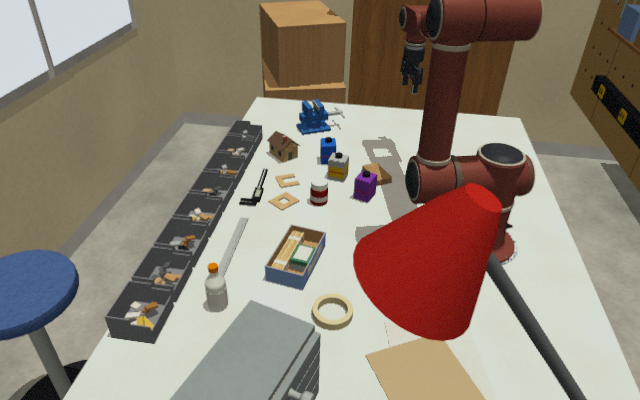

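The top view shows the box at (255,195), a white jar lid at (363,201) and three can-like things: grey-topped (421,218), blue (459,202) and purple (383,254). In the side view the one at (339,165) is yellow with a red band, so that is the can; the jar is at (319,192). I'll check both in close crops.

Run:
```python
import cv2,numpy as np
t=cv2.imread('pics/top0.png');s=cv2.imread('pics/side0.png')
r=lambda im,x,y,w,h,k:cv2.resize(im[y:y+h,x:x+w],None,fx=k,fy=k,interpolation=cv2.INTER_CUBIC)
cv2.imwrite('pics/c1.png',np.vstack([r(t,210,160,100,70,8)[:, :800]]))
cv2.imwrite('pics/c2.png',r(s,255,215,80,75,8)[:600,:])
a=r(t,340,180,100,60,8)[:300*2]; 
cv2.imwrite('pics/c3.png',np.vstack([r(t,340,185,100,50,6),r(s,300,140,100,50,6)]))
```

```text
(no output)
```

View pics/c1.png

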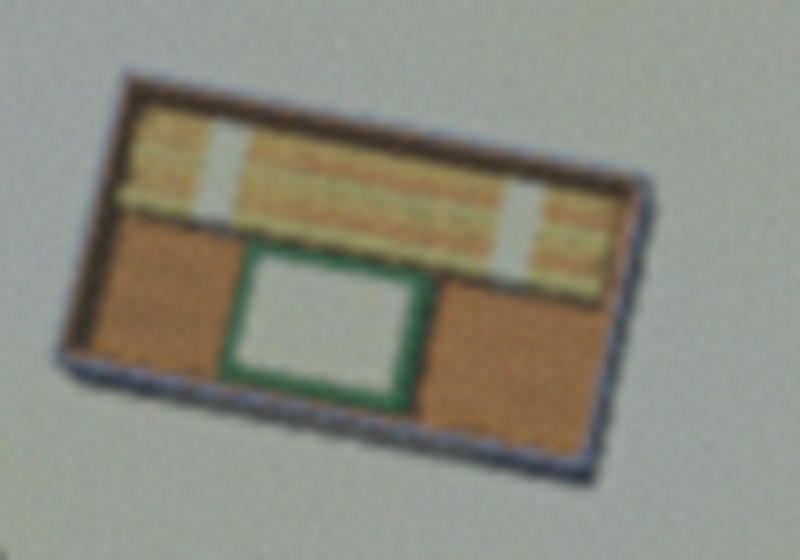

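View pics/c2.png

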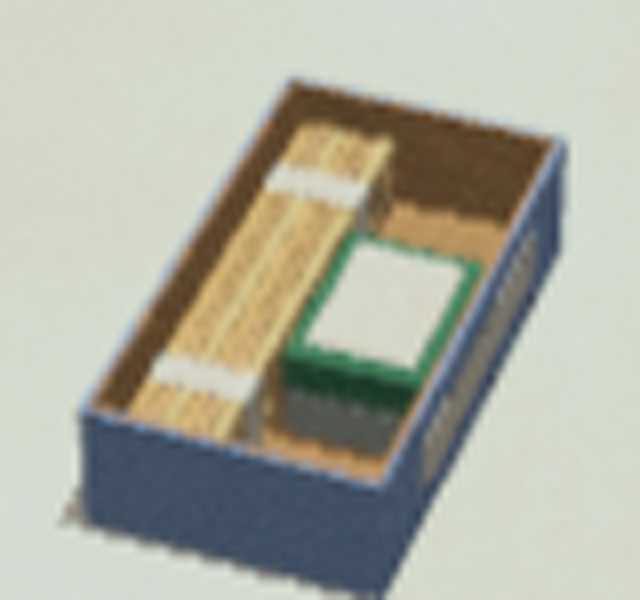

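View pics/c3.png

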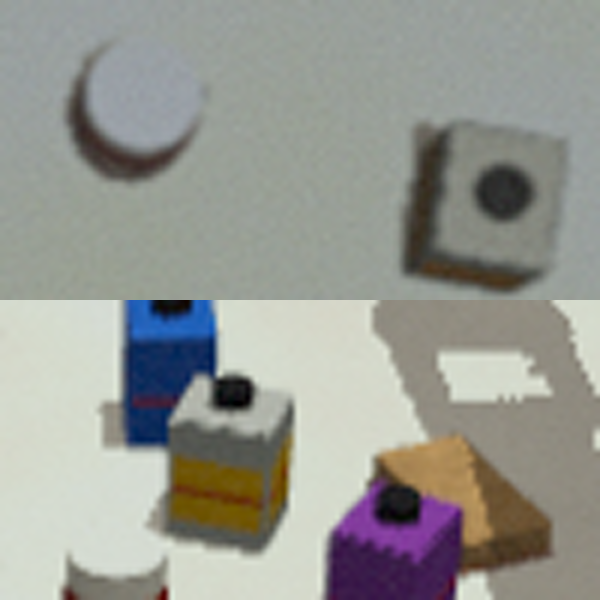

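The crops show the yellow can with a red band (grey-white top, black cap at top px ≈ 424,217) and the white-lidded jar at ≈ (364,201). In the box, the bundle is adrift of the +x wall and the tin is in the middle along y. Measuring from both views.

Run:
```python
from h import *
np.set_printoptions(precision=4,suppress=True)
def px(n,off,k,c): return (n,off[0]+(c[0]+.5)/k-.5,off[1]+(c[1]+.5)/k-.5)
T=lambda c:px('top',(210,160),8,c); S=lambda c:px('side',(255,215),8,c)
T3=lambda c:px('top',(340,185),6,c); S3=lambda c:px('side',(300,140),6,(c[0],c[1]-300))
def go(name,prs,z):
    for i,(a,b) in enumerate(prs):
        p,e=tri(a,b); print(name,i,p,'err %.4f'%e,'top@z',atz(*a,z)[:2],'side@z',atz(*b,z)[:2])
go('box +x+y,+x-y,-x-y,-x+y',[(T((128,75)),S((90,410))),(T((650,178)),S((295,80))),(T((592,465)),S((565,145))),(T((62,355)),S((385,485)))],.054)
go('tin',[(T((250,240)),S((287,352))),(T((435,268)),S((355,232))),(T((408,412)),S((482,265))),(T((222,375)),S((415,385)))],.048)
go('bun',[(T((620,195)),S((305,125))),(T((604,295)),S((395,145)))],.042)
for c in [(145,105),(120,208)]: print('bun+y',atz(*T(c),.042))
go('can',[(T3((447,120)),S3((168,428))),(T3((567,140)),S3((198,375))),(T3((548,272)),S3((293,403))),(T3((433,262)),S3((265,452))),(T3((503,192)),S3((233,381)))],.084)
go('jar',[(T3((143,95)),S3((117,555)))],.082)
```

```text
box +x+y,+x-y,-x-y,-x+y 0 [0.6006 0.2759 0.0537] err 0.0035 top@z [0.5987 0.2757] side@z [0.6023 0.2759]
box +x+y,+x-y,-x-y,-x+y 1 [0.5679 0.0855 0.0528] err 0.0036 top@z [0.5657 0.0854] side@z [0.5694 0.0865]
box +x+y,+x-y,-x-y,-x+y 2 [0.4629 0.1024 0.0499] err 0.0033 top@z [0.4606 0.1021] side@z [0.4639 0.1072]
box +x+y,+x-y,-x-y,-x+y 3 [0.4966 0.2932 0.0528] err 0.0028 top@z [0.495  0.2929] side@z [0.4978 0.2942]
tin 0 [0.5421 0.2292 0.0475] err 0.0037 top@z [0.5401 0.2291] side@z [0.5439 0.2293]
tin 1 [0.5321 0.1619 0.0476] err 0.0007 top@z [0.5317 0.1619] side@z [0.5324 0.1623]
tin 2 [0.4822 0.1694 0.0451] err 0.0056 top@z [0.4789 0.1691] side@z [0.4845 0.1722]
tin 3 [0.4943 0.2367 0.0461] err 0.0069 top@z [0.4904 0.2363] side@z [0.4974 0.2382]
bun 0 [0.5629 0.0968 0.0411] err 0.0017 top@z [0.5619 0.0967] side@z [0.5635 0.0977]
bun 1 [0.5269 0.1012 0.0398] err 0.0035 top@z [0.5247 0.101 ] side@z [0.5282 0.1035]
bun+y [0.5906 0.2711 0.042 ]
bun+y [0.552  0.2778 0.042 ]
can 0 [ 0.5062 -0.2648  0.0784] err 0.0039 top@z [ 0.5031 -0.2636] side@z [ 0.5071 -0.2559]
can 1 [ 0.4962 -0.3193  0.0853] err 0.0025 top@z [ 0.4952 -0.3196] side@z [ 0.4977 -0.3219]
can 2 [ 0.4362 -0.3116  0.0762] err 0.0043 top@z [ 0.4329 -0.3097] side@z [ 0.4374 -0.2986]
can 3 [ 0.4437 -0.2592  0.0711] err 0.0115 top@z [ 0.4361 -0.2565] side@z [ 0.4478 -0.2389]
can 4 [ 0.4698 -0.2856  0.1022] err 0.0061 top@z [ 0.4698 -0.2894] side@z [ 0.4759 -0.3185]
jar 0 [ 0.5147 -0.1221  0.0787] err 0.0051 top@z [ 0.5114 -0.1218] side@z [ 0.5166 -0.1178]
```

Heights agree with the text (rim 53, tin 47, bundle 41, can 84, jar 79–82 mm). Going above the box with closed fingers, aligned to its axes.

```bash
cat >> h.py <<'E'
BC=np.array([.5320,.1893]); BY=np.radians(-9.88)
def b2w(x,y,c=BC,a=BY): return c+np.array([[np.cos(a),-np.sin(a)],[np.sin(a),np.cos(a)]])@[x,y]
def rep(c=BC,a=BY):
    s=env.read_state(); R=np.array(s["ee_rot"]); p=np.array(s["eef_pos"]); M=np.array([[np.cos(a),np.sin(a)],[-np.sin(a),np.cos(a)]])
    f=np.array(s["ft_force"]); b=M@(p[:2]-c)*1000
    print("t %.1f box mm %.1f %.1f z %.1f | yawY %.1f | F box %.1f %.1f %.1f | open %.1f ff %.1f | w %s"%(s["time_s"],b[0],b[1],p[2]*1000,np.degrees(np.arctan2(R[1,1],R[0,1])),*(M@f[:2]),f[2],s["opening"]*1000,s["finger_force"],p.round(4)))
E
python3 -m jog '51.7 -56 0 0 0 -57.5 0;51.7 -56 0 0 0 -57.5 0;51.7 -56 0 0 0 -57.5 0;51.7 -56 0 0 0 -57.5 0;51.7 -56 0 0 0 -57.5 0;51.7 -56 0 0 0 -57.5 0;51.7 -56 0 0 0 -57.5 0;51.7 -56 0 0 0 -57.5 0;51.7 -56 0 0 0 -57.5 0;51.7 -56 0 0 0 -57.5 0;51.7 -56 0 0 0 -57.5 0;51.7 -56 0 0 0 -57.5 0;51.7 -56 0 0 0 -57.5 0;51.7 -56 0 0 0 -57.5 0;51.7 -56 5 0 0 -57.5 0;51.7 -56 9 0 0 -57.5 0;51.7 -56 13 0 0 -57.5 0;51.7 -56 13 0 0 -57.5 0;51.7 -56 13 0 0 -57.5 0' 40
python3 -c "from h import *; rep()"
```

```text
time_s: 2.0
eef_pos: [0.5013, 0.1381, 0.1004]
ee_rot: [[0.172, 0.985, -0.003], [0.985, -0.172, -0.001], [-0.001, -0.003, -1.0]]
ft_force: [0.3, 0.1, 0.8]
opening: -0.0001
finger_force: 0.0
t 2.0 box mm -21.5 -55.7 z 100.4 | yawY -9.9 | F box 0.2 0.2 0.8 | open -0.1 ff 0.0 | w [0.5013 0.1381 0.1004]
```

```bash
python3 -m jog '0 0 3 0 0 0 0;0 0 6 0 0 0 0;0 0 8 0 0 0 0;0 0 8.7 0 0 0 0;0 0 8.7 0 0 0 0;0 0 8.7 0 0 0 0' >/dev/null; python3 -c "from h import *; rep()"
python3 -m jog '0.5 0 0 0 0 0 0;1 0 0 0 0 0 0;1.5 0 0 0 0 0 0;2 0 0 0 0 0 0;2.3 0 0 0 0 0 0;2.6 0 0 0 0 0 0;2.9 0 0 0 0 0 0;3.2 0 0 0 0 0 0;3.5 0 0 0 0 0 0;3.8 0 0 0 0 0 0;4.1 0 0 0 0 0 0;4.4 0 0 0 0 0 0;4.7 0 0 0 0 0 0;5 0 0 0 0 0 0;5.3 0 0 0 0 0 0;5.6 0 0 0 0 0 0;5.9 0 0 0 0 0 0;6.1 0 0 0 0 0 0;6.2 0 0 0 0 0 0;6.2 0 0 0 0 0 0' >/dev/null; python3 -c "from h import *; rep()"
```

```text
t 2.6 box mm -18.3 -55.0 z 17.1 | yawY -10.0 | F box 0.1 0.4 1.0 | open -0.0 ff 0.0 | w [0.5045 0.1383 0.0171]
t 4.6 box mm -19.8 6.5 z 14.8 | yawY -9.9 | F box 0.3 -4.9 4.4 | open 0.3 ff 2.4 | w [0.5136 0.1991 0.0148]
```

```bash
python3 -m jog '-0.02 0 0 0 0 0 0' >/dev/null
python3 - <<'E'
from h import *
rep()
t=snap('top','t1')[:,:,::-1];s=snap('side','s1')[:,:,::-1]
r=lambda im,x,y,w,h,k:cv2.resize(im[y:y+h,x:x+w],None,fx=k,fy=k,interpolation=cv2.INTER_CUBIC)
cv2.imwrite('pics/c4.png',np.hstack([r(t,215,160,80,75,5),r(s,255,215,80,75,5)]))
E
```

```text
t 4.7 box mm -19.9 6.5 z 14.6 | yawY -9.9 | F box 0.5 -2.8 2.6 | open 0.3 ff 1.6 | w [0.5135 0.1991 0.0146]
```

View pics/c4.png

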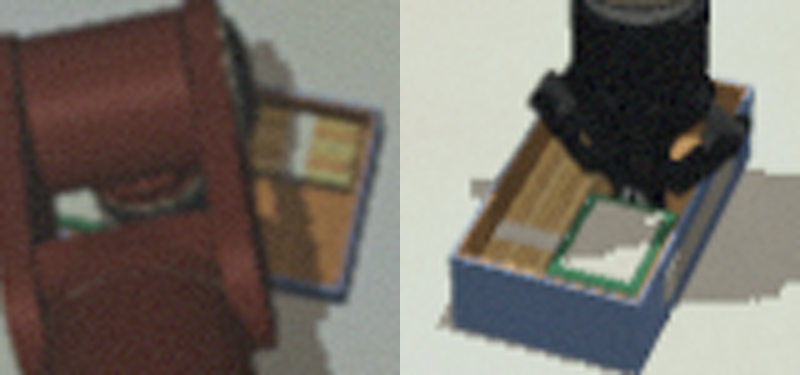

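Tin slid along to about 6 mm short of the +y wall, staying square; the box has not moved. I'll push on gently.

```bash
for i in 1; do python3 -m jog '.1 0 0 0 0 0 0;.2 0 0 0 0 0 0;.3 0 0 0 0 0 0;.4 0 0 0 0 0 0' >/dev/null; python3 -c "from h import *; rep()"
python3 -m jog '.1 0 0 0 0 0 0' >/dev/null; python3 -c "from h import *; rep()"; python3 -m jog '.05 0 0 0 0 0 0' >/dev/null; python3 -c "from h import *; rep()"; done
```

```text
t 5.2 box mm -20.4 10.3 z 14.3 | yawY -9.9 | F box -0.4 -4.4 4.2 | open 0.1 ff 2.7 | w [0.5136 0.203  0.0143]
t 5.3 box mm -20.5 11.3 z 14.4 | yawY -9.9 | F box 0.6 -5.1 4.4 | open 0.1 ff 2.7 | w [0.5138 0.204  0.0144]
t 5.4 box mm -20.5 11.8 z 14.4 | yawY -9.9 | F box 0.6 -5.8 3.7 | open 0.3 ff 2.7 | w [0.5139 0.2045 0.0144]
```

```bash
for i in 1; do python3 -m jog '.05 0 0 0 0 0 0;.05 0 0 0 0 0 0' >/dev/null; python3 -c "from h import *; rep()"
python3 -m jog '.05 0 0 0 0 0 0;.05 0 0 0 0 0 0' >/dev/null; python3 -c "from h import *; rep()"; python3 -m jog '.05 0 0 0 0 0 0;.05 0 0 0 0 0 0' >/dev/null; python3 -c "from h import *; rep()"; done
```

```text
t 5.6 box mm -20.5 12.4 z 14.4 | yawY -9.9 | F box -0.0 -5.5 3.4 | open 0.4 ff 2.5 | w [0.514  0.205  0.0144]
t 5.8 box mm -20.4 12.9 z 14.4 | yawY -9.9 | F box -0.2 -5.6 4.9 | open 0.2 ff 2.5 | w [0.5141 0.2055 0.0144]
t 6.0 box mm -20.5 13.4 z 14.3 | yawY -9.9 | F box -0.3 -4.7 4.0 | open -0.1 ff 2.5 | w [0.5141 0.206  0.0143]
```

```bash
cat >> h.py <<'E'
def shift(n,im,ref,x,y,w,h):
    a=cv2.cvtColor(cv2.imread('pics/'+ref+'.png'),cv2.COLOR_BGR2GRAY)[y:y+h,x:x+w].astype(np.float32)
    b=cv2.cvtColor(im,cv2.COLOR_RGB2GRAY)[y:y+h,x:x+w].astype(np.float32)
    return cv2.phaseCorrelate(a,b,cv2.createHanningWindow((w,h),cv2.CV_32F))
E
python3 - <<'E'
from h import *
s=snap('side','s2'); 
for w in [(258,255,48,40),(262,260,40,30)]: print('now-start',shift('side',s,'side0',*w),'s1',shift('side',cv2.imread('pics/s1.png')[:,:,::-1].copy(),'side0',*w))
c=b2w(.055,.098); a=proj('side',[*c,.03]); c=b2w(.055,.099); print('1mm y:',proj('side',[*c,.03])-a)
r=lambda im,x,y,w,h,k:cv2.resize(im[y:y+h,x:x+w],None,fx=k,fy=k,interpolation=cv2.INTER_CUBIC)
cv2.imwrite('pics/c5.png',r(s[:,:,::-1],258,235,55,50,10))
rep()
E
```

```text
now-start ((0.04425636738476868, -0.7816841470567404), 0.8141256044308345) s1 ((0.33751966532570776, -0.08554951984722337), 0.5240767399470011)
now-start ((-0.2606201366218919, -0.8533930780217904), 0.8916318281491598) s1 ((0.08669894239818632, -0.14814866930061577), 0.6238152654965718)
1mm y: [-0.14719863  0.24052017]
t 6.0 box mm -20.5 13.4 z 14.3 | yawY -9.9 | F box 0.1 -5.1 3.8 | open -0.0 ff 2.5 | w [0.5141 0.206  0.0143]
```

View pics/c5.png

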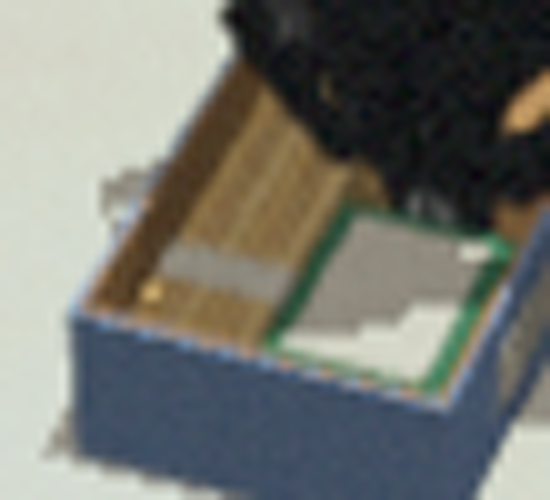

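Run:
```python
from h import *
M=lambda p:(np.array([[np.cos(BY),np.sin(BY)],[-np.sin(BY),np.cos(BY)]])@(p[:2]-BC)*1000).round(1)
P=lambda off,k,c:('side',off[0]+(c[0]+.5)/k-.5,off[1]+(c[1]+.5)/k-.5)
for c in [(305,345),(410,370),(287,352),(415,385)]: print('init',M(atz(*P((255,215),8,c),.048)))
for c in [(282,338),(428,378)]: print('now white',M(atz(*P((258,235),10,c),.048)))
for c in [(268,345),(432,390),]: print('now green lim',M(atz(*P((258,235),10,c),.048)))
for c in [(75,312),(440,408)]: print('now rim',M(atz(*P((258,235),10,c),.054)))
for c in [(90,410),(385,485)]: print('init rim',M(atz(*P((255,215),8,c),.054)))
print('ray-hidden', [M(atz('side',*proj('side',[*b2w(x,.094),.054]),.048)) for x in(-.045,.0)])
ims=[cv2.imread('pics/%s.png'%f).astype(float) for f in('side0','s1','s2')]
for im in ims:
    # vertical profile through blue wall: use blue-red
    g=im[:,:,0]-im[:,:,2]
    o=[]
    for u in range(270,296,2):
        col=im[:,u,2]; v0=int(proj('side',[*b2w(0.05-(u-266)/38*.1,.098),.0])[1])
        d=np.diff(col[v0-8:v0+9]); d=np.clip(d,0,None); o.append((d*np.arange(len(d))).sum()/d.sum()+v0-8)
    o2=[]
    for v in range(272,278):
        d=np.clip(-np.diff(im[v,258:276,2]),0,None); o2.append((d*np.arange(len(d))).sum()/d.sum()+258)
    print('bottom edge',np.mean(o).round(2),'left edge',np.mean(o2).round(2))
```

```text
init [ 0.3 36. ]
init [-38.3  35.7]
init [ 4.9 41.5]
init [-42.5  42.2]
now white [ 2.6 82.4]
now white [-39.9  83.6]
now green lim [ 5.1 86.2]
now green lim [-42.5  87.5]
now rim [56.4 97.8]
now rim [-49.1  99.1]
init rim [54.4 97.4]
init rim [-51.7  97.5]
ray-hidden [array([-42.8,  88.1]), array([ 2.5, 88.1])]
bottom edge 283.95 left edge 264.48
bottom edge 284.01 left edge 264.5
bottom edge 284.02 left edge 264.5
```

Box has not moved; the tin is still about 5 mm short of the wall. Continuing.

```bash
R(){ python3 -c "from h import *; rep()"; }
python3 -m jog '.1 0 0 0 0 0 0;.2 0 0 0 0 0 0;.2 0 0 0 0 0 0' >/dev/null; R; python3 -m jog '.05 0 0 0 0 0 0;.1 0 0 0 0 0 0;.1 0 0 0 0 0 0' >/dev/null; R
```

```text
t 6.3 box mm -20.5 15.5 z 14.3 | yawY -9.9 | F box -0.0 -5.5 3.7 | open 0.0 ff 2.4 | w [0.5145 0.208  0.0143]
t 6.7 box mm -20.5 15.6 z 14.3 | yawY -9.9 | F box -1.5 -8.1 5.8 | open -0.1 ff 4.2 | w [0.5145 0.2082 0.0143]
```

```bash
R(){ python3 -c "from h import *; rep()"; }
python3 -m jog '.05 0 0 0 0 0 0;.05 0 0 0 0 0 0' >/dev/null; R; python3 -m jog '.05 0 0 0 0 0 0;.05 0 0 0 0 0 0' >/dev/null; R
```

```text
t 6.8 box mm -20.5 15.6 z 14.3 | yawY -9.9 | F box -0.6 -10.4 6.3 | open -0.0 ff 5.2 | w [0.5145 0.2082 0.0143]
t 7.0 box mm -20.5 15.6 z 14.3 | yawY -9.9 | F box -0.0 -12.8 7.6 | open -0.0 ff 6.1 | w [0.5145 0.2082 0.0143]
```

```bash
R(){ python3 -c "from h import *; rep()"; }
python3 -m jog '-.4 0 0 0 0 0 0;-.9 0 0 0 0 0 0;-1.4 0 0 0 0 0 0;-1.8 0 0 0 0 0 0;-1.8 .4 0 0 0 0 0;-1.8 .8 0 0 0 0 0;-1.8 1.1 0 0 0 0 0;-1.8 1.3 0 0 0 0 0;-1.8 1.3 0 0 0 0 0' >/dev/null; R; python3 -m jog '0 .1 0 0 0 0 0;0 .2 0 0 0 0 0;0 .3 0 0 0 0 0;0 .3 0 0 0 0 0' >/dev/null; R; python3 -m jog '0 .1 0 0 0 0 0;0 .2 0 0 0 0 0;0 .2 0 0 0 0 0' >/dev/null; R
```

```text
t 8.0 box mm -7.0 -0.4 z 14.4 | yawY -9.9 | F box -0.7 0.6 -0.9 | open 0.2 ff 0.0 | w [0.5251 0.1901 0.0144]
t 8.3 box mm -4.5 -0.5 z 14.3 | yawY -9.9 | F box 0.2 -0.3 0.4 | open 0.1 ff 0.1 | w [0.5275 0.1896 0.0143]
t 8.7 box mm -2.3 -0.5 z 14.3 | yawY -9.9 | F box -1.5 0.1 0.1 | open 0.2 ff 0.4 | w [0.5296 0.1892 0.0143]
```

```bash
R(){ python3 -c "from h import *; rep()"; }
python3 -m jog '0 .1 0 0 0 0 0;0 .2 0 0 0 0 0;0 .2 0 0 0 0 0' >/dev/null; R; python3 -m jog '0 .1 0 0 0 0 0;0 .1 0 0 0 0 0' >/dev/null; R;  python3 -m jog '0 .1 0 0 0 0 0;0 .1 0 0 0 0 0' >/dev/null; R
```

```text
t 8.9 box mm -0.2 -0.5 z 14.3 | yawY -9.9 | F box -0.5 0.2 0.1 | open -0.2 ff 0.3 | w [0.5317 0.1889 0.0143]
t 9.2 box mm 0.8 -0.5 z 14.3 | yawY -9.9 | F box -1.3 0.4 -0.5 | open -0.1 ff 0.3 | w [0.5327 0.1887 0.0143]
t 9.3 box mm 1.4 -0.4 z 14.2 | yawY -9.9 | F box -1.5 0.3 0.0 | open 0.2 ff 0.9 | w [0.5333 0.1886 0.0142]
```

```bash
R(){ python3 -c "from h import *; rep()"; }
python3 -m jog '0 .1 0 0 0 0 0;0 .1 0 0 0 0 0' >/dev/null; R; python3 -m jog '0 .05 0 0 0 0 0;0 .05 0 0 0 0 0' >/dev/null; R
```

```text
t 9.6 box mm 1.5 -0.4 z 14.3 | yawY -9.9 | F box -5.7 0.9 3.8 | open -0.1 ff 3.1 | w [0.5334 0.1886 0.0143]
t 9.8 box mm 1.4 -0.4 z 14.2 | yawY -9.9 | F box -7.7 -1.5 5.4 | open -0.2 ff 4.0 | w [0.5333 0.1886 0.0142]
```

```bash
R(){ python3 -c "from h import *; rep()"; }
python3 -m jog '0 -.4 0 0 0 0 0;0 -.8 0 0 0 0 0;-2 -.8 0 0 0 0 0;-5 -.8 0 0 0 0 0;-6 -.8 0 0 0 0 0;-6 -.8 0 0 0 0 0' >/dev/null; R; python3 -m jog '0 .3 0 0 0 0 0;0 .4 0 0 0 0 0;0 .5 0 0 0 0 0;0 .6 0 0 0 0 0;0 .6 0 0 0 0 0' >/dev/null; R; python3 -m jog '0 .1 0 0 0 0 0;0 .1 0 0 0 0 0' >/dev/null; R; python3 -m jog '0 .08 0 0 0 0 0;0 .08 0 0 0 0 0' >/dev/null; R
```

```text
t 10.3 box mm -4.8 -61.4 z 14.3 | yawY -10.1 | F box 0.1 -0.1 -0.3 | open -0.0 ff 0.0 | w [0.5167 0.1297 0.0143]
t 10.8 box mm 1.1 -60.1 z 14.3 | yawY -9.9 | F box -1.2 -0.8 0.4 | open 0.0 ff 0.0 | w [0.5228 0.1299 0.0143]
t 11.1 box mm 1.2 -60.2 z 14.2 | yawY -9.9 | F box -4.1 2.1 4.4 | open 0.0 ff 2.2 | w [0.5229 0.1298 0.0142]
t 11.2 box mm 1.3 -60.2 z 14.2 | yawY -9.9 | F box -7.3 1.7 6.1 | open -0.2 ff 3.9 | w [0.5229 0.1298 0.0142]
```

Wall contact of the bundle is the same at both places, so it lies square. Now I'll probe the free slot with the fingertips raised, touching the bundle, the −x wall, the −y wall and the tin, to find its centre without needing the finger thickness.

```bash
R(){ python3 -c "from h import *; rep()"; }
python3 -m jog '0 -.8 0 0 0 0 0;0 -.8 -2.2 0 0 0 0;0 -.8 -2.2 0 0 0 0;0 -.3 -2.2 0 0 0 0;0 -.2 -2.2 0 0 0 0;0 -.1 -2.2 0 0 0 0;0 -.1 -2.2 0 0 0 0' >/dev/null; R; python3 -m jog '0 .1 0 0 0 0 0;0 .1 0 0 0 0 0' >/dev/null; R; python3 -m jog '0 -2 -.4 0 0 0 0;0 -3.4 -.4 0 0 0 0;0 -3.8 -.4 0 0 0 0;0 -3.9 -.4 0 0 0 0;0 -3.9 -.4 0 0 0 0' >/dev/null; R
```

```text
t 11.9 box mm 1.7 -60.7 z 35.6 | yawY -10.0 | F box 0.6 -0.4 -0.9 | open -0.2 ff 0.0 | w [0.5232 0.1292 0.0356]
t 12.2 box mm 2.8 -60.5 z 36.0 | yawY -9.9 | F box -0.3 0.7 -0.6 | open -0.2 ff 0.0 | w [0.5244 0.1292 0.036 ]
t 12.7 box mm -35.7 -60.4 z 40.5 | yawY -9.9 | F box 0.2 -0.3 0.3 | open 0.1 ff 0.0 | w [0.4864 0.1359 0.0405]
```

```bash
R(){ python3 -c "from h import *; rep()"; }
for i in 1; do python3 -m jog '0 -.1 0 0 0 0 0;0 -.2 0 0 0 0 0;0 -.2 0 0 0 0 0' >/dev/null; R; python3 -m jog '0 -.1 0 0 0 0 0;0 -.1 0 0 0 0 0' >/dev/null; R; python3 -m jog '0 -.1 0 0 0 0 0;0 -.1 0 0 0 0 0' >/dev/null; R; done
```

```text
t 12.9 box mm -37.4 -60.4 z 40.5 | yawY -9.9 | F box 1.9 1.1 -1.6 | open -0.1 ff 1.2 | w [0.4848 0.1362 0.0405]
t 13.2 box mm -38.5 -60.2 z 40.6 | yawY -9.9 | F box 4.4 0.2 -1.6 | open 0.2 ff 1.8 | w [0.4837 0.1366 0.0406]
t 13.3 box mm -39.8 -60.2 z 40.6 | yawY -9.9 | F box 4.3 2.0 -1.8 | open -0.0 ff 2.0 | w [0.4825 0.1368 0.0406]
```

```bash
python3 -m jog '0 .4 0 0 0 0 0;0 .8 0 0 0 0 0' >/dev/null
cat >> h.py <<'E'
def boxedge(im):
    im=im.astype(float); o=[];o2=[]
    for u in range(270,296,2):
        v0=int(proj('side',[*b2w(0.05-(u-266)/38*.1,.098),.0])[1]); d=np.clip(np.diff(im[v0-8:v0+9,u,0]),0,None); o.append((d*np.arange(len(d))).sum()/d.sum()+v0-8)
    for v in range(272,278):
        d=np.clip(-np.diff(im[v,258:276,0]),0,None); o2.append((d*np.arange(len(d))).sum()/d.sum()+258)
    return np.mean(o).round(2),np.mean(o2).round(2)
E
python3 - <<'E'
from h import *
rep(); s=snap('side','s3'); print(boxedge(s)); snap('top','t3')
a=proj('side',[*b2w(.055,.098),.03]); print('x+1mm',proj('side',[*b2w(.056,.098),.03])-a)
E
```

```text
t 13.6 box mm -32.9 -60.7 z 39.9 | yawY -9.9 | F box -0.3 -0.6 -0.8 | open -0.1 ff 0.0 | w [0.4892 0.1351 0.0399]
(np.float64(283.82), np.float64(264.7))
x+1mm [-0.33678552 -0.08675523]
```

The box gave by about a millimetre there, so I'll stop probing and reference the can to the −x wall with a light touch at insertion. Now to the can.

```bash
R(){ python3 -c "from h import *; rep()"; }
python3 -m jog '0 0 -5 0 0 0 0;0 0 -10 0 0 0 0;-5 0 -14 0 0 -3 8.5;-41.9 5.3 -16 0 0 -3 8.5;-41.9 5.3 -16 0 0 -3 8.5;-41.9 5.3 -16 0 0 -3 8.5;-41.9 5.3 -16 0 0 -3 8.5;-41.9 5.3 -16 0 0 -3 8.5;-41.9 5.3 -16 0 0 -3 8.5;-41.9 5.3 -16 0 0 -3 8.5;-41.9 5.3 -16 0 0 -3 8.5;-41.9 5.3 -16 0 0 -3 8.5;-41.9 5.3 -16 0 0 -3 8.5;-41.9 5.3 -16 0 0 -3 8.5' >/dev/null
python3 - <<'E'
from h import *
rep(); s=snap('side','s4'); t=snap('top','t4'); print(boxedge(s))
r=lambda im,x,y,w,h,k:cv2.resize(im[y:y+h,x:x+w],None,fx=k,fy=k,interpolation=cv2.INTER_CUBIC)
cv2.imwrite('pics/c6.png',np.vstack([r(t[:,:,::-1],212,162,90,62,8),])[:496])
cv2.imwrite('pics/c7.png',r(s[:,:,::-1],290,120,80,60,8))
E
```

```text
t 15.1 box mm 20.0 -478.5 z 199.8 | yawY -6.9 | F box -0.3 1.2 0.3 | open 84.6 ff 0.0 | w [ 0.4696 -0.2855  0.1998]
(np.float64(283.85), np.float64(264.67))
```

View pics/c6.png

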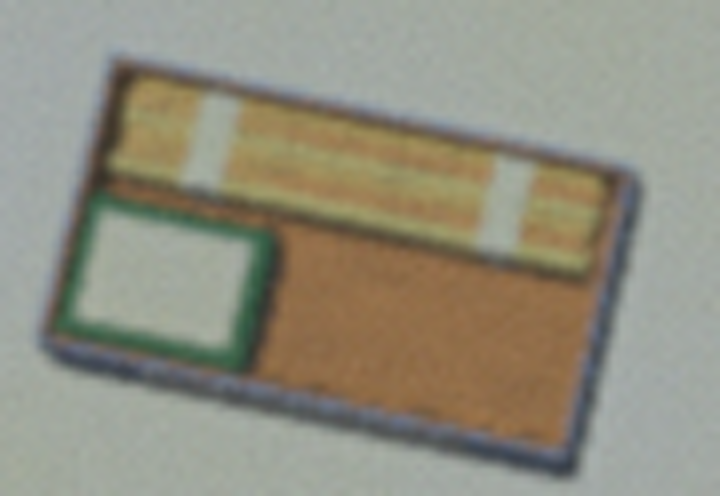

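Top view: the tin sits in the +y/−x corner and the bundle lies along the +x wall. Checking how the box itself shifted.

Run:
```python
from h import *
def edges(f):
    im=cv2.GaussianBlur(cv2.imread('pics/%s.png'%f).astype(np.float32),(3,3),0)[:,:,2]
    out=[]
    def samp(P,Q,n=41): # world line from outside to inside at rim; find steepest darkening
        pts=np.array([proj('top',[*b2w(*(np.array(P)+(np.array(Q)-P)*t)),.054]) for t in np.linspace(0,1,n)],np.float32)
        v=cv2.remap(im,pts[None,:,0],pts[None,:,1],cv2.INTER_CUBIC)[0]
        d=np.clip(-np.diff(v),0,None); k=int(np.argmax(d)); w=d[max(k-5,0):k+6]; return max(k-5,0)+(w*np.arange(len(w))).sum()/w.sum()+.5
    ys=np.linspace(-.08,.08,17)
    e=np.array([.065-samp((.065,y),(.045,y))*.02/40 for y in ys]); p=np.polyfit(ys,e,1)
    xs=np.linspace(-.04,.04,9); g=np.array([.108-samp((x,.108),(x,.088))*.02/40 for x in xs]); q=np.polyfit(xs,g,1)
    return p,q
for f in('top0','t3','t4'):
    try:
        p,q=edges(f); print(f,'+x edge at y=0: %.2f mm slope deg %.2f | +y edge %.2f slope %.2f'%(p[1]*1e3,np.degrees(p[0]),q[1]*1e3,np.degrees(q[0])))
    except Exception as ex: print(f,ex)
```

```text
top0 +x edge at y=0: 49.97 mm slope deg -0.09 | +y edge 96.57 slope -0.22
t3 +x edge at y=0: nan mm slope deg nan | +y edge 96.22 slope -0.71
t4 time passes only in moves, steps and waits<stdin>:8: RuntimeWarning: invalid value encountered in scalar divide
```

View pics/c7.png

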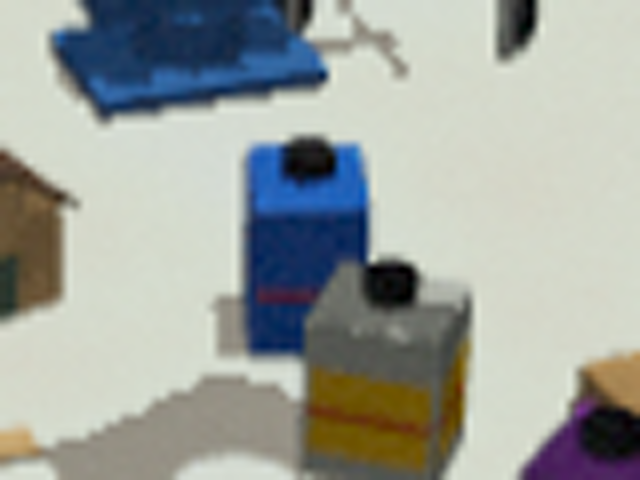

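```bash
sed -i 's/^def cam(n):/import functools\n@functools.lru_cache\ndef cam(n):/' h.py
cat >> h.py <<'E'
def edges(f,L=dict(y=(-.08,.08),x=(-.04,.04))):
    im=cv2.GaussianBlur(cv2.imread('pics/%s.png'%f).astype(np.float32),(3,3),0)[:,:,2]
    def samp(P,Q,n=41):
        pts=np.array([proj('top',[*b2w(*(np.array(P)+(np.array(Q)-P)*t)),.054]) for t in np.linspace(0,1,n)],np.float32)
        v=cv2.remap(im,pts[None,:,0],pts[None,:,1],cv2.INTER_CUBIC)[0]
        d=np.clip(-np.diff(v),0,None); k=int(np.argmax(d)); w=d[max(k-5,0):k+6]; return max(k-5,0)+(w*np.arange(len(w))).sum()/w.sum()+.5
    ys=np.linspace(*L['y'],17); e=np.array([.065-samp((.065,y),(.045,y))*.02/40 for y in ys])
    xs=np.linspace(*L['x'],9); g=np.array([.108-samp((x,.108),(x,.088))*.02/40 for x in xs])
    return np.polyfit(ys,e,1),np.polyfit(xs,g,1)
E
python3 - <<'E'
from h import *
for f in('top0','t4'):
    p,q=edges(f); print(f,'+x edge at y=0: %.2f mm slope deg %.2f | +y edge %.2f slope %.2f'%(p[1]*1e3,np.degrees(p[0]),q[1]*1e3,np.degrees(q[0])))
print(proj('side',[.4696,-.2855,.2]),proj('side',[.469,-.287,.098]))
E
```

```text
top0 +x edge at y=0: 49.97 mm slope deg -0.09 | +y edge 96.57 slope -0.22
t4 +x edge at y=0: 51.81 mm slope deg 0.90 | +y edge 96.22 slope -0.69
[340.57389986 128.44371105] [339.47947484 154.13532443]
```

Grasping the can (the crop confirms yellow with red band, cap at (339,155), predicted (339.5,154)).

```bash
R(){ python3 -c "from h import *; rep()"; }
python3 -m jog '-.15 0 4 0 0 0 8.5;-.15 0 8 0 0 0 8.5;-.15 0 11 0 0 0 8.5;-.15 0 13.5 0 0 0 8.5;-.15 0 14.8 0 0 0 8.5;-.15 0 15.2 0 0 0 8.5;-.15 0 15.3 0 0 0 8.5;-.15 0 15.3 0 0 0 8.5' 30 >/dev/null; R
python3 -m jog '0 0 0 0 0 0 6.9;0 0 0 0 0 0 6.9;0 0 0 0 0 0 6.5;0 0 0 0 0 0 6.2;0 0 0 0 0 0 6.0;0 0 0 0 0 0 6.0;0 0 0 0 0 0 6.0' 35 >/dev/null; R
```

```text
t 15.9 box mm 21.6 -481.4 z 48.8 | yawY -6.9 | F box 0.3 0.0 0.1 | open 85.3 ff 0.0 | w [ 0.4706 -0.2886  0.0488]
t 16.6 box mm 21.2 -481.4 z 48.3 | yawY -6.9 | F box 0.3 0.0 6.8 | open 63.8 ff 39.5 | w [ 0.4703 -0.2886  0.0483]
```

```bash
R(){ python3 -c "from h import *; rep()"; }
python3 -m jog '0 0 -.5 0 0 0 6;0 0 -2 0 0 0 6;0 0 -5 0 0 0 6;0 0 -9 0 0 0 6;0 0 -12 0 0 0 6;2 0 -13.2 0 0 0 6;5 -.2 -13.2 0 0 .5 6;9 -.3 -13.2 0 0 1 6;13 -.5 -13.2 0 0 1.5 6;17 -.7 -13.2 0 0 2 6;21 -.8 -13.2 0 0 2.5 6;25 -1 -13.2 0 0 3 6;29 -1.1 -13.2 0 0 3.6 6;33 -1.2 -13.2 0 0 3.6 6;37 -1.3 -13.2 0 0 3.6 6;41 -1.4 -13.2 0 0 3.6 6;44.5 -1.5 -13.2 0 0 3.6 6;47 -1.5 -13.2 0 0 3.6 6;47.6 -1.5 -13.2 0 0 3.6 6;47.6 -1.5 -13.2 0 0 3.6 6' >/dev/null; R
python3 -m jog '0 0 0 0 0 0 6;0 0 0 0 0 0 6' >/dev/null;R
```

```text
t 18.6 box mm -19.4 -6.1 z 179.2 | yawY -10.4 | F box 0.6 -0.1 -4.2 | open 63.9 ff 39.4 | w [0.5118 0.1867 0.1792]
t 18.9 box mm -18.8 -7.5 z 179.3 | yawY -10.6 | F box 0.5 -0.2 -3.2 | open 63.7 ff 39.4 | w [0.5122 0.1851 0.1793]
```

```bash
R(){ python3 -c "from h import *; rep()"; }
python3 -m jog '0 .25 2 0 0 0 6;0 .25 4.5 0 0 0 6;0 .25 6.5 0 0 0 6;0 .25 7.5 0 0 0 6;0 .25 7.9 0 0 0 6;0 .25 8.1 0 0 0 6;0 .25 8.1 0 0 0 6;0 .25 8.1 0 0 0 6' >/dev/null; R
python3 -m jog '0 -.1 0 0 0 0 6;0 -.1 0 0 0 0 6' >/dev/null;R;python3 -m jog '0 -.1 0 0 0 0 6;0 -.1 0 0 0 0 6' >/dev/null;R
```

```text
t 19.6 box mm -15.6 -6.2 z 99.6 | yawY -10.5 | F box -0.1 0.4 -2.4 | open 63.5 ff 39.3 | w [0.5155 0.1859 0.0996]
t 19.9 box mm -17.2 -6.2 z 98.9 | yawY -10.5 | F box -0.3 -0.5 -2.7 | open 63.9 ff 39.3 | w [0.514  0.1861 0.0989]
t 20.1 box mm -18.5 -6.4 z 98.3 | yawY -10.5 | F box 0.5 -0.1 -2.7 | open 64.1 ff 39.3 | w [0.5126 0.1862 0.0983]
```

```bash
R(){ python3 -c "from h import *; rep()"; }
python3 -m jog '0 0 .2 0 0 0 6;0 -.05 .2 0 0 0 6;0 -.05 .2 0 0 0 6' >/dev/null;R;python3 -m jog '0 -.05 0 0 0 0 6;0 -.05 0 0 0 0 6' >/dev/null;R;python3 -m jog '0 -.05 0 0 0 0 6;0 -.05 0 0 0 0 6' >/dev/null;R
```

```text
t 20.4 box mm -19.1 -6.5 z 96.1 | yawY -10.5 | F box 0.5 0.6 -2.4 | open 63.7 ff 39.3 | w [0.5121 0.1862 0.0961]
t 20.6 box mm -19.4 -6.4 z 96.3 | yawY -10.5 | F box -1.0 -0.2 -2.7 | open 63.8 ff 39.3 | w [0.5118 0.1863 0.0963]
t 20.8 box mm -19.6 -6.4 z 96.4 | yawY -10.5 | F box 2.1 -0.6 -3.2 | open 63.8 ff 39.2 | w [0.5116 0.1864 0.0964]
```

```bash
R(){ python3 -c "from h import *; rep()"; }
python3 -m jog '0 -.04 0 0 0 0 6;0 -.04 0 0 0 0 6' >/dev/null;R;python3 -m jog '0 0 0 0 0 0 6' >/dev/null;R
```

```text
t 20.9 box mm -19.7 -6.4 z 96.5 | yawY -10.5 | F box 3.4 -0.0 -4.7 | open 63.7 ff 39.1 | w [0.5115 0.1864 0.0965]
t 21.1 box mm -19.7 -6.4 z 96.5 | yawY -10.5 | F box 3.9 -0.0 -4.0 | open 63.9 ff 39.1 | w [0.5115 0.1864 0.0965]
```

```bash
R(){ python3 -c "from h import *; rep()"; }
python3 -m jog '0 .16 0 0 0 0 6;0 .16 0 0 0 0 6;0 .16 0 0 0 0 6' >/dev/null;R;python3 -m jog '0 0 .2 0 0 0 6;0 0 .5 0 0 0 6;0 0 .8 0 0 0 6;0 0 .8 0 0 0 6' >/dev/null;R
```

```text
t 21.4 box mm -19.2 -6.4 z 96.2 | yawY -10.5 | F box 0.6 1.1 -2.0 | open 63.7 ff 39.7 | w [0.5119 0.1863 0.0962]
t 21.8 box mm -19.3 -6.6 z 87.5 | yawY -10.5 | F box -0.3 -0.1 -2.1 | open 63.6 ff 39.7 | w [0.5119 0.1861 0.0875]
```

Foot at 39 mm, past the bundle's top with no load: it is in the slot. Lowering on.

```bash
R(){ python3 -c "from h import *; rep()"; }
python3 -m jog '0 0 .4 0 0 0 6;0 0 .8 0 0 0 6;0 0 1.2 0 0 0 6;0 0 1.6 0 0 0 6;0 0 2 0 0 0 6;0 0 2.4 0 0 0 6;0 0 2.7 0 0 0 6;0 0 2.7 0 0 0 6' >/dev/null;R;python3 -m jog '0 0 .1 0 0 0 6;0 0 .2 0 0 0 6;0 0 .2 0 0 0 6' >/dev/null;R
```

```text
t 22.6 box mm -18.9 -6.6 z 60.7 | yawY -10.5 | F box -0.4 0.3 -3.3 | open 63.8 ff 39.7 | w [0.5122 0.186  0.0607]
t 22.9 box mm -18.9 -6.4 z 59.3 | yawY -10.5 | F box -2.9 0.6 -2.9 | open 63.5 ff 39.7 | w [0.5123 0.1863 0.0593]
```

```bash
R(){ python3 -c "from h import *; rep()"; }
python3 -m jog '0 0 .1 0 0 0 6;.1 0 .1 0 0 0 6;.2 0 .1 0 0 0 6;.2 0 .1 0 0 0 6' >/dev/null;R;python3 -m jog '.1 0 0 0 0 0 6;.1 0 0 0 0 0 6' >/dev/null;R;python3 -m jog '.1 0 0 0 0 0 6;.1 0 0 0 0 0 6' >/dev/null;R
```

```text
t 23.2 box mm -18.9 -4.5 z 58.0 | yawY -10.5 | F box -1.2 -0.6 -4.1 | open 63.6 ff 39.8 | w [0.5126 0.1881 0.058 ]
t 23.4 box mm -18.8 -3.4 z 58.1 | yawY -10.5 | F box -1.2 -1.4 -3.1 | open 63.6 ff 39.8 | w [0.5128 0.1891 0.0581]
t 23.6 box mm -18.8 -2.4 z 58.2 | yawY -10.5 | F box -2.8 -0.9 -2.8 | open 63.7 ff 39.8 | w [0.5131 0.1902 0.0582]
```

```bash
R(){ python3 -c "from h import *; rep()"; }
python3 -m jog '.1 0 0 0 0 0 6;.1 0 0 0 0 0 6' >/dev/null;R;python3 -m jog '.1 0 0 0 0 0 6;.1 0 0 0 0 0 6' >/dev/null;R
```

```text
t 23.9 box mm -18.8 -1.8 z 58.3 | yawY -10.5 | F box -2.9 -2.9 -2.5 | open 63.8 ff 39.5 | w [0.5132 0.1907 0.0583]
t 24.1 box mm -18.8 -1.6 z 58.3 | yawY -10.5 | F box -2.5 -7.3 0.1 | open 64.1 ff 39.2 | w [0.5132 0.191  0.0583]
```

```bash
R(){ python3 -c "from h import *; rep()"; }
python3 -m jog '-.12 0 .05 0 0 0 6;-.12 0 .1 0 0 0 6;-.12 0 .15 0 0 0 6;-.12 0 .15 0 0 0 6' >/dev/null;R;python3 -m jog '0 0 .1 0 0 0 6;0 0 .1 0 0 0 6' >/dev/null;R;python3 -m jog '0 0 .1 0 0 0 6;0 0 .1 0 0 0 6' >/dev/null;R
```

```text
t 24.4 box mm -18.7 -1.9 z 57.6 | yawY -10.5 | F box -6.4 -4.8 1.3 | open 63.6 ff 39.7 | w [0.5132 0.1906 0.0576]
t 24.6 box mm -18.7 -1.9 z 56.6 | yawY -10.5 | F box -4.4 -5.0 3.4 | open 63.4 ff 39.7 | w [0.5132 0.1906 0.0566]
t 24.9 box mm -18.7 -1.9 z 56.4 | yawY -10.5 | F box -7.5 -6.1 7.8 | open 63.7 ff 40.0 | w [0.5133 0.1906 0.0564]
```

Seated: foot 8.1 mm with rising Fz. Releasing and going for the jar.

```bash
R(){ python3 -c "from h import *; rep()"; }
python3 -m jog '0 0 -.15 0 0 0 6.6;0 0 -.15 0 0 0 6.8;0 0 -.15 0 0 0 7.5;0 0 -.15 0 0 0 8;0 0 -2 0 0 0 8.2;0 0 -5 0 0 0 8.2;0 0 -9 0 0 0 8.2;0 0 -12.4 0 0 0 8.2;-4 0 -12.4 0 0 0 8.2;-8 0 -12.4 0 0 0 8.2;-12 0 -12.4 0 0 0 8.2;-12 0 -12.4 0 0 0 8.2' >/dev/null;R
python3 -c "
from h import *
s=snap('side','s5');t=snap('top','t5');print(boxedge(s)); print(proj('top',[.514,-.121,.082]),proj('side',[.514,-.121,.082]))
p,q=edges('t5');print(p*1e3,q*1e3)"
```

```text
t 26.1 box mm -19.6 -124.8 z 179.1 | yawY -10.8 | F box -0.3 1.0 -0.6 | open 81.8 ff 0.0 | w [0.4913 0.0698 0.1791]
(np.float64(283.9), np.float64(264.68))
[363.14868423 199.51077639] [320.01035551 181.63947783]
[-42.5231329   54.23132681] [-12.74852197  96.21354082]
```

```bash
R(){ python3 -c "from h import *; rep()"; }
python3 -m jog '-4 1.5 0 0 0 0 8.5;-9 3 0 0 0 0 8.5;-14 4.5 0 0 0 0 8.5;-17.5 5.6 0 0 0 0 8.5;-18.3 5.7 0 0 0 0 8.5;-18.3 5.7 2 0 0 0 8.5;-18.3 5.7 5 0 0 0 8.5;-18.3 5.7 8 0 0 0 8.5;-18.3 5.7 11 0 0 0 8.5;-18.3 5.7 12.5 0 0 0 8.5;-18.3 5.7 13 0 0 0 8.5;-18.3 5.7 13 0 0 0 8.5' 30 >/dev/null;R
python3 -m jog '0 0 0 0 0 0 6.5;0 0 0 0 0 0 6.1;0 0 0 0 0 0 5.7;0 0 0 0 0 0 5.3;0 0 0 0 0 0 5.3;0 0 0 0 0 0 5.3;0 0 0 0 0 0 5.3' 35 >/dev/null; R
```

```text
t 27.4 box mm 35.0 -304.5 z 48.8 | yawY -10.5 | F box 0.4 0.2 0.7 | open 85.1 ff 0.0 | w [ 0.5142 -0.1167  0.0488]
t 28.1 box mm 36.6 -305.5 z 50.7 | yawY -10.5 | F box 1.7 0.7 7.0 | open 55.5 ff 37.0 | w [ 0.5156 -0.118   0.0507]
```

```bash
R(){ python3 -c "from h import *; rep()"; }
python3 -m jog '0 0 -.5 0 0 0 5.3;0 0 -2 0 0 0 5.3;0 0 -5 0 0 0 5.3;0 0 -9 0 0 0 5.3;0 0 -12 0 0 0 5.3;1 0 -13 0 0 0 5.3;4 -1 -13 0 0 0 5.3;8 -2 -13 0 0 0 5.3;12 -3 -13 0 0 0 5.3;16 -4 -13 0 0 0 5.3;20 -5 -13 0 0 0 5.3;22 -5.4 -13 0 0 0 5.3;22 -5.4 -13 0 0 0 5.3;22 -5.4 -13 0 0 0 5.3' >/dev/null;R
```

```text
t 29.4 box mm -17.9 -84.4 z 177.3 | yawY -10.5 | F box 0.3 1.1 -2.4 | open 55.1 ff 38.4 | w [0.4999 0.1093 0.1773]
```

```bash
R(){ python3 -c "from h import *; rep()"; }
python3 -m jog '1 -.1 0 0 0 0 5.3;2 -.15 0 0 0 0 5.3;2.2 -.15 1.5 0 0 0 5.3;2.2 -.15 3 0 0 0 5.3;2.2 -.15 4.5 0 0 0 5.3;2.2 -.15 5.7 0 0 0 5.3;2.2 -.15 6.5 0 0 0 5.3;2.2 -.15 6.8 0 0 0 5.3;2.2 -.15 6.8 0 0 0 5.3' >/dev/null;R
python3 -m jog '.1 0 0 0 0 0 5.3;.2 0 0 0 0 0 5.3;.2 0 0 0 0 0 5.3' >/dev/null;R;python3 -m jog '.1 0 0 0 0 0 5.3;.1 0 0 0 0 0 5.3' >/dev/null;R
```

```text
t 30.4 box mm -18.0 -62.8 z 110.3 | yawY -10.5 | F box -0.3 0.2 -2.9 | open 54.9 ff 38.4 | w [0.5034 0.1305 0.1103]
t 30.6 box mm -17.3 -60.3 z 111.6 | yawY -10.5 | F box 0.5 0.5 -3.0 | open 54.9 ff 38.4 | w [0.5046 0.1328 0.1116]
t 30.9 box mm -17.7 -59.5 z 111.1 | yawY -10.5 | F box 0.9 -0.2 -2.6 | open 54.8 ff 38.4 | w [0.5043 0.1338 0.1111]
```

```bash
R(){ python3 -c "from h import *; rep()"; }
python3 -m jog '.1 0 0 0 0 0 5.3;.1 0 0 0 0 0 5.3' >/dev/null;R;python3 -m jog '.1 0 0 0 0 0 5.3;.1 0 0 0 0 0 5.3' >/dev/null;R;python3 -m jog '.05 0 0 0 0 0 5.3;.05 0 0 0 0 0 5.3' >/dev/null;R
```

```text
t 31.1 box mm -17.8 -58.5 z 110.8 | yawY -10.5 | F box 0.2 0.1 -4.0 | open 54.9 ff 38.4 | w [0.5044 0.1347 0.1108]
t 31.2 box mm -17.8 -57.5 z 110.8 | yawY -10.5 | F box -0.8 -0.2 -2.9 | open 55.1 ff 38.4 | w [0.5046 0.1357 0.1108]
t 31.4 box mm -17.8 -57.1 z 110.8 | yawY -10.5 | F box -0.3 0.1 -3.6 | open 55.2 ff 38.4 | w [0.5047 0.1361 0.1108]
```

```bash
R(){ python3 -c "from h import *; rep()"; }
python3 -m jog '.05 0 0 0 0 0 5.3;.05 0 0 0 0 0 5.3' >/dev/null;R;python3 -m jog '.05 0 0 0 0 0 5.3;.05 0 0 0 0 0 5.3' >/dev/null;R;python3 -m jog '.05 0 0 0 0 0 5.3;.05 0 0 0 0 0 5.3' >/dev/null;R
```

```text
t 31.6 box mm -17.8 -56.6 z 110.8 | yawY -10.5 | F box -0.6 0.7 -3.6 | open 55.0 ff 38.4 | w [0.5048 0.1366 0.1108]
t 31.9 box mm -17.8 -56.1 z 110.8 | yawY -10.5 | F box 0.2 -0.8 -3.9 | open 54.8 ff 38.4 | w [0.5049 0.1371 0.1108]
t 32.0 box mm -17.8 -55.8 z 110.8 | yawY -10.5 | F box 0.1 -1.1 -3.2 | open 55.1 ff 38.4 | w [0.5049 0.1374 0.1108]
```

```bash
R(){ python3 -c "from h import *; rep()"; }
python3 -m jog '.05 0 0 0 0 0 5.3;.05 0 0 0 0 0 5.3' >/dev/null;R;python3 -m jog '0 0 0 0 0 0 5.3' >/dev/null;R
```

```text
t 32.2 box mm -17.7 -55.3 z 110.9 | yawY -10.5 | F box -0.3 -2.7 -2.1 | open 54.8 ff 38.3 | w [0.5051 0.1379 0.1109]
t 32.4 box mm -17.7 -55.3 z 110.9 | yawY -10.5 | F box -0.1 -2.5 -2.0 | open 55.0 ff 38.3 | w [0.5051 0.1379 0.1109]
```

```bash
R(){ python3 -c "from h import *; rep()"; }
python3 -m jog '-.15 0 0 0 0 0 5.3;-.15 0 .2 0 0 0 5.3;-.15 0 .4 0 0 0 5.3;-.15 0 .6 0 0 0 5.3;-.15 0 .7 0 0 0 5.3;-.15 0 .7 0 0 0 5.3' >/dev/null;R;python3 -m jog '0 0 .2 0 0 0 5.3;0 0 .4 0 0 0 5.3;0 0 .4 0 0 0 5.3' >/dev/null;R
```

```text
t 33.0 box mm -18.0 -56.6 z 103.4 | yawY -10.5 | F box -0.2 0.5 -3.2 | open 55.0 ff 38.4 | w [0.5045 0.1366 0.1034]
t 33.2 box mm -18.1 -56.7 z 99.4 | yawY -10.5 | F box -0.2 0.3 -4.1 | open 55.3 ff 38.4 | w [0.5045 0.1366 0.0994]
```

```bash
R(){ python3 -c "from h import *; rep()"; }
python3 -m jog '0 0 .3 0 0 0 5.3;0 0 .7 0 0 0 5.3;0 0 1 0 0 0 5.3;0 0 1 0 0 0 5.3' >/dev/null;R;python3 -m jog '0 0 .4 0 0 0 5.3;0 0 .8 0 0 0 5.3;0 0 1.2 0 0 0 5.3;0 0 1.6 0 0 0 5.3;0 0 2 0 0 0 5.3;0 0 2.4 0 0 0 5.3;0 0 2.6 0 0 0 5.3;0 0 2.6 0 0 0 5.3' >/dev/null;R
```

```text
t 33.6 box mm -18.4 -56.8 z 88.9 | yawY -10.5 | F box 0.1 -0.2 -4.2 | open 54.9 ff 38.4 | w [0.5042 0.1365 0.0889]
t 34.5 box mm -18.1 -56.7 z 63.3 | yawY -10.5 | F box -0.1 -0.2 -3.7 | open 54.8 ff 38.4 | w [0.5045 0.1365 0.0633]
```

Foot about 12.6 mm, free on all sides. Setting it down.

```bash
R(){ python3 -c "from h import *; rep()"; }
python3 -m jog '0 0 .1 0 0 0 5.3;0 0 .2 0 0 0 5.3;0 0 .3 0 0 0 5.3;0 0 .3 0 0 0 5.3' >/dev/null;R;python3 -m jog '0 0 .1 0 0 0 5.3;0 0 .15 0 0 0 5.3;0 0 .15 0 0 0 5.3' >/dev/null;R; python3 -m jog '0 0 .1 0 0 0 5.3;0 0 .1 0 0 0 5.3' >/dev/null;R
```

```text
t 34.9 box mm -17.8 -56.6 z 60.7 | yawY -10.5 | F box -0.0 -0.4 -3.9 | open 54.9 ff 38.4 | w [0.5047 0.1366 0.0607]
t 35.1 box mm -17.9 -56.6 z 59.2 | yawY -10.5 | F box 0.1 -0.6 -4.2 | open 55.1 ff 38.4 | w [0.5047 0.1366 0.0592]
t 35.4 box mm -17.6 -56.5 z 58.7 | yawY -10.5 | F box -0.9 -0.7 -0.1 | open 54.7 ff 38.4 | w [0.505  0.1366 0.0587]
```

```bash
python3 -m jog '0 0 .03 0 0 0 5.3;0 0 .03 0 0 0 5.6;0 0 .03 0 0 0 5.8;0 0 .03 0 0 0 6.6;0 0 .03 0 0 0 7.6;0 0 .03 0 0 0 8.4;0 0 -2 0 0 0 8.5;0 0 -5 0 0 0 8.5;0 0 -9 0 0 0 8.5;0 0 -13 0 0 0 8.5;-5 0 -13 0 0 0 8.5;-10 0 -13 0 0 0 8.5;-15 0 -13 0 0 0 8.5;-20 0 -13 0 0 0 8.5;-25 0 -13 0 0 0 8.5;-25 0 -13 0 0 0 8.5;-25 0 -13 0 0 0 8.5' >/dev/null
python3 - <<'E'
from h import *
rep()
t=snap('top','t6')[:,:,::-1];s=snap('side','s6')[:,:,::-1];print(boxedge(s[:,:,::-1]))
r=lambda im,x,y,w,h,k:cv2.resize(im[y:y+h,x:x+w],None,fx=k,fy=k,interpolation=cv2.INTER_CUBIC)
cv2.imwrite('pics/c8.png',np.hstack([r(t,215,160,80,75,5),r(s,255,205,80,75,5)]))
E
```

```text
t 37.0 box mm -20.7 -307.5 z 188.3 | yawY -10.7 | F box -0.0 -0.4 -0.1 | open 85.1 ff 0.0 | w [ 0.4588 -0.1101  0.1883]
(np.float64(283.82), np.float64(264.68))
```

View pics/c8.png

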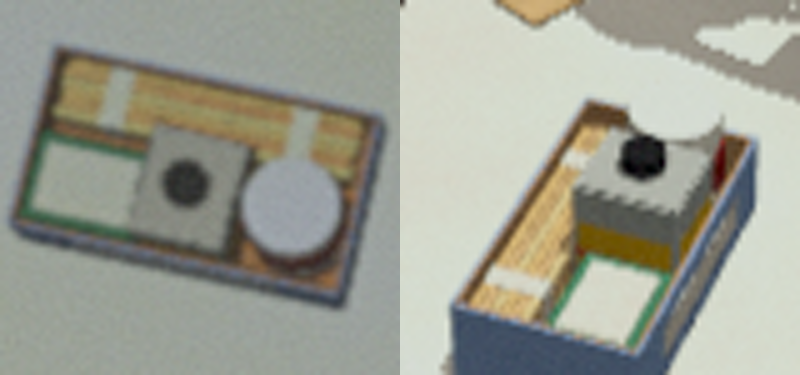

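The last picture shows tin, can and jar in a row beside the bundle, all level: can cap at (251,196) and jar lid at (273,201) in the top view. The feet bottomed at 8 mm. Handing in.

```bash
python3 -c "
from rig import env
print(env.close_job())"
```

```text
the job is handed in; nothing more can be done
None
```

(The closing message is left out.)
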